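Restart the tripped bench circuit at the switch board

ROBOT

A 7-joint arm with a two-finger parallel gripper is mounted at the origin on a cart in front of the work surface, level with it; the furniture and walls round the work are solid. World frame = base frame: x ahead of the robot, y to its left, z up, the work surface at z = 0. Lengths are in mm, angles in rad, forces in N, time in s.
With the tool pointing down it reaches from about 400 to 900 mm from the base axis. Payload 5.5 kg.
Tool frame: the origin (TCP) lies between the finger pads; the fingertips stand robot.nose_length ahead of it and the grasp point (between the pads) lies 6 mm ahead of it (robot.nose_length is the distance from the TCP to the fingertips, in mm); z points along the fingers, x is the direction in which the jaws open and shut, and the axes are right-handed (so a half turn about z gives the same grasp; the last joint's range is limited). The gripper opens to 92 mm and grips with 3 to 60 N. Pads are 19 mm wide; open, the fingers measure 130 mm over their backs; the gripper's body (75 mm by 190 mm) begins 47 mm behind the grasp point.
Start: joints at [-0.929, 0.501, -0.427, 1.55, 0.221, 1.138, -0.21], TCP at [240.337, 603.935, 251.729] pointing down, gripper open.
Joint ranges: [-2.88, 2.88], [-0.31, 2.03], [-1.54, 1.56], [0.2, 2.42], [-1.41, 4.55], [0.19, 2.02], [-2.57, 2.57]. Speed limits (rad/s): [2.57, 2.57, 3.14, 3.14, 3.14, 3.14, 3.14].

INTERFACE

Orientations are given as [roll, pitch, yaw] about the fixed x, y, z axes, in that order (R = Rz(yaw) Ry(pitch) Rx(roll)).
In Python, from plant import robot gives the robot as it stands. The module is installed in compiled form; this text tells all that it offers.
- The arm moves only by the shell command python3 -m handwheel 'ROWS' [FORCE]. ROWS is JSON, a list of rows, each an object of numbers: "jaw": the finger opening in m, from 0 to 0.0918; "x", "y", "z": the shift along the world's x, y, z in m; "spin": the turn about the world's z in degrees. A call has 1 to 10 rows; each row is the pose to reach, as a shift and turn from the pose commanded when the call began; what a row does not reach only later rows make up. A row lasts 1/10 s, in which the tool goes at most 50 mm and 8.59 degrees, less where a joint would pass 70% of its speed; a pose out of reach is approached as far as the arm can. A call with a gripper value outside its range is refused whole. The fingers move at their own pace and stop on an object; FORCE is the grip in N (left out, the last holds). Time passes only in rows, so rows that repeat a pose let the fingers close. It gives the time, the measured TCP pose, the force and the opening at its end, in the units of the state.
- robot.read_state(): the state, without advancing time (a new reading comes with each control period).
- robot.capture(name): name is "scene" or "top"; returns the picture (400x640x3 uint8, red, green, blue); there is no depth.
- robot.camera_info(name): a dict with "camera_matrix" (3x3 intrinsics, pixels), "rvec" (rotation vector, rad) and "tvec" (3), from world to camera coordinates, as OpenCV has them. Camera axes: x right, y down, z forward; pixel columns grow to the right and rows downward; lengths in mm; the calibration is good to about 2 mm. A picture is of the moment at which its call begins. camera_info takes no time and is no camera call.
- robot.close_job(): hands the job in, once; it reports no verdict.
Trained networks look in the newest picture that a camera, given by its name, has taken for a name from the list of things; names that differ only in an ending like _2 or _b are one class to them, and where a whole thing is asked for, a point or a joint stands for the part that bears it (a point fixed in the world has none). Each returns a list of dicts, best first, with "confidence" (0 to 1); they miss things now and then, are a little off and sometimes report something else, mostly with a low value. They report only what shows in the picture. A call takes as long as a camera call.
- robot.recognise(camera, thing): "xy" ([column, row] in pixels, amid what is visible of it).
The state is a dict: "time": time; "qpos": joint angles; "joint_velocities": joint speeds; "tau": joint torques, N m; "eef_pos": TCP position; "eef_rot": TCP orientation; "wrist_force": force on the tool from outside, world axes, zero at the start; "torque": the same for the moment, N m; "grip_width": finger opening in mm.
Only numpy, scipy, OpenCV 4.12 (cv2) and the standard library are available. Lean on these libraries where they do the work, as an engineer would, in place of code of your own. Each camera call takes 0.05 s, during which the arm holds its last target.

TASK

The bench circuit has tripped: on the switch board, push the popped-out round breaker button fully home, then press down the raised far half of the long rocker until it is fully over, and then press the square start key all the way down and let it come up again. Keep to that order, do not press the mushroom-shaped stop button, and leave the loose things on the bench where they lie: nothing is to be picked up.

Things in the scene. Friction and masses are not known exactly. Their poses are not given: they have to be found in the camera images.
- switch_board: plywood board 160 x 410 x 18 mm fixed to the bench; origin at the centre of its underside; x away from the robot across the board, y left along the row, z up. Four fixed grey boxes, 80 x 80 mm, tops 63 mm above the bench, stand in a row 95 mm apart, 12 mm nearer than the midline, in varying order, each with one black control in the middle. A 14 mm conduit runs behind, lower than the boxes
- breaker_top (a point): centre of the top of the breaker button: round, black, 31 mm across, in a flat steel collar 46 mm across. Popped out, its top is about 81 mm above the bench. It goes 9 mm straight down; no spring, about 4 N moves it and it stays where pushed. Fully home its top is 72 mm above the bench, still 5 mm proud of the collar. The point moves with the button
- breaker (a joint): how far the breaker button has been pushed in, m: 0 popped out, 0.009 fully home
- rocker_far (a point): point on top of the rocker's far half, 24 mm from the pivot. Black paddle 70 mm long (along the board's x), 42 mm wide, 14 mm thick, on a pin at its middle 78 mm above the bench, between low steel cheeks (tops at 72 mm). Far half starts raised, this point about 90 mm above the bench; fully over, 80 mm. About 3 N here tips it; it stays where left. The point moves with it
- rocker (a joint): tilt of the rocker, rad: -0.2 off (far half up), 0.2 fully over (far half down); starts between -0.2 and -0.17
- start_top (a point): centre of the top of the start key: square, black, 46 x 46 mm, in a square steel bezel 58 mm wide; top 76 mm above the bench, 7 mm stroke straight down (top then at 69 mm) against a spring (2 N at the top, 6.5 N at the bottom); it springs up when let go. The point moves with the key
- start (a joint): how far the start key is pressed, m: 0 up, 0.007 fully down
- stop_top (a point): centre of the top of the stop button, not to be pressed: a black mushroom head 44 mm across on a short stem, top 90 mm above the bench, on a spring with a 6 mm stroke. The point moves with the button
- stop (a joint): how far the stop button is pressed, m: 0 up, 0.006 fully down
- screwdriver: loose screwdriver with a yellow handle, 180 x 29 x 26 mm, lying on the bench on the robot's side of the board; origin at the centre of its underside, x along it; to be left alone
- bolt: loose hexagon bolt, 66 x 18 x 16 mm, lying on the bench on the robot's side of the board; origin at the centre of its underside, x along it; to be left alone
- screw_jar: loose glass jar of screws, 60 mm across, 76 mm high, standing on the bench beyond the board; origin at the centre of its underside; to be left alone

How it is judged:
By the outcome, as a careful person would: the job done as asked, in the order asked, and still so for the second after the job is handed in, with the robot touching nothing.
It also fails if it takes over 50 s, if anything falls off the work surface, if the arm or the gripper's body presses on something with over 40 N, if the wrist force passes 120 N, or if a joint passes its speed limit or range.

## Working session

There is one attempt and no reset: what is moved stays moved. The work goes in short steps, Python scripts to look and compute and a shell command to move; the robot and the scene stay as the last step left them, time stands still between calls to the robot, and variables do not carry over. Pictures are saved under pics/ and viewed, and the job is handed in when it is done.

```bash
mkdir -p pics; cat > h.py <<'E'
import numpy as np, cv2
from plant import robot
def cam(n):
    c=robot.camera_info(n); return np.array(c["camera_matrix"],float),np.array(c["rvec"],float),np.array(c["tvec"],float).ravel()
def ray(n,xy,z):
    K,r,t=cam(n); R=cv2.Rodrigues(r)[0]
    d=R.T@np.linalg.inv(K)@np.array([xy[0],xy[1],1.]); o=-R.T@t
    return o+d*(z-o[2])/d[2]
def proj(n,P):
    K,r,t=cam(n); return cv2.projectPoints(np.array(P,float).reshape(-1,3),r,t,K,None)[0].reshape(-1,2)
def snap(n,f):
    im=np.array(robot.capture(n)); cv2.imwrite('pics/'+f,im[:,:,::-1]); return im
E
python3 - <<'E'
from h import *
s=robot.read_state(); print(s["time"],s["eef_pos"],s["eef_rot"],s["grip_width"],robot.nose_length,s["wrist_force"])
Z=dict(breaker_top=81,rocker_far=90,start_top=76,stop_top=90,switch_board=18)
for n in("scene","top"):
    snap(n,n+"0.png")
    for k,z in Z.items():
        for d in robot.recognise(n,k)[:2]: print(n,k,np.round(d["xy"]),round(d["confidence"],2),np.round(ray(n,d["xy"],z)))
E
```

```text
0.0 [240.17570768 603.31093305 250.70030252] [-3.14155329e+00  1.89716049e-03  1.19209485e+00] 91.77832797772062 25.0 [-0.24648126 -0.56453015  0.6277706 ]
scene breaker_top [339. 233.] 0.59 [513. -66.  81.]
scene rocker_far [278. 190.] 0.92 [454. 111.  90.]
scene start_top [376. 253.] 0.77 [ 552. -144.   76.]
scene stop_top [306. 207.] 0.64 [484.  27.  90.]
scene stop_top [376. 253.] 0.3 [ 544. -156.   90.]
scene switch_board [345. 268.] 0.57 [ 508. -104.   18.]
top breaker_top [364. 206.] 0.56 [525. -58.  81.]
top rocker_far [283. 237.] 0.78 [451. 117.  90.]
top stop_top [404. 195.] 0.7 [ 551. -144.   90.]
top stop_top [324. 224.] 0.52 [483.  27.  90.]
top switch_board [403. 192.] 0.74 [ 566. -158.   18.]
top switch_board [281. 236.] 0.53 [453. 131.  18.]
```

View pics/scene0.png

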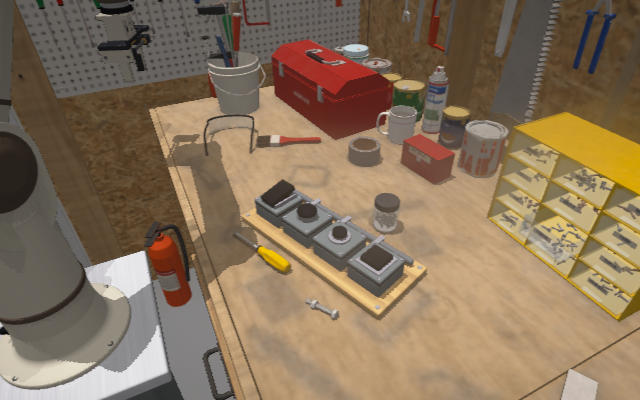

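View pics/top0.png

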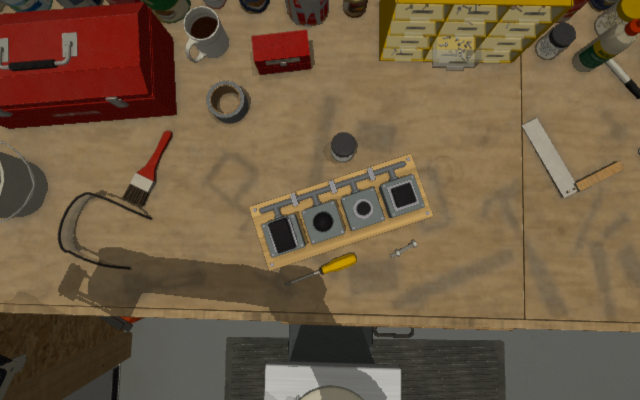

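```bash
python3 - <<'E'
import cv2
a=cv2.imread('pics/top0.png')[160:270,240:440]
cv2.imwrite('pics/topcrop.png',cv2.resize(a,None,fx=4,fy=4,interpolation=cv2.INTER_CUBIC))
a=cv2.imread('pics/scene0.png')[160:300,240:440]
cv2.imwrite('pics/scenecrop.png',cv2.resize(a,None,fx=4,fy=4,interpolation=cv2.INTER_CUBIC))
E
```

```text
(no output)
```

View pics/topcrop.png

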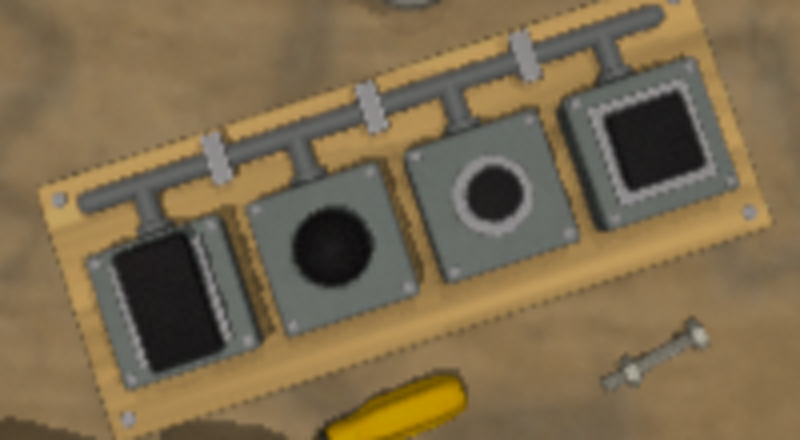

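View pics/scenecrop.png

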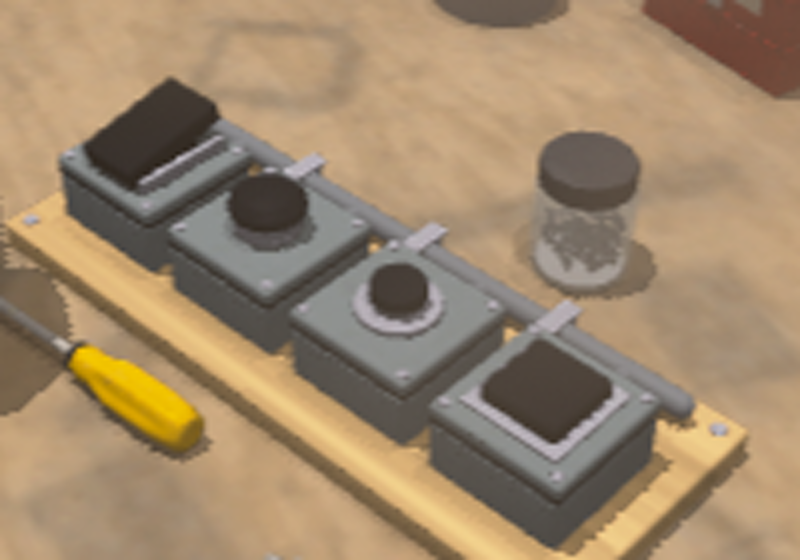

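The row from the left is rocker, mushroom stop, breaker, start. The top-crop centres are stop (333,246), breaker (492,193) and start (655,142). Next I fit the board pose from hand-read points in both views.

```bash
python3 - <<'E'
from h import *
from scipy.optimize import least_squares
top=[((-12,-47.5,81),(492,193)),((-12,47.5,90),(333,246)),((-12,-142.5,76),(655,142)),((-12,142.5,85),(170,302))]
sc=[((-12,-47.5,81),(400,284)),((-12,47.5,90),(268,198)),((-12,-142.5,76),(548,388)),((-12,142.5,85),(155,130))]
# box-top corners, top view (edges read): breaker box
bx=[((28,-7.5,63),(407,150)),((28,-87.5,63),(535,108)),((-52,-87.5,63),(579,236)),((-52,-7.5,63),(449,282))]
def W(p,b):
    c,s=np.cos(p[2]),np.sin(p[2]); b=np.array(b,float)
    return np.c_[p[0]+c*b[:,0]-s*b[:,1],p[1]+s*b[:,0]+c*b[:,1],b[:,2]]
def res(p,sel):
    r=[]
    for n,L in sel:
        pr=proj(n,W(p,[a for a,_ in L])); r.append((pr-(np.array([q for _,q in L])/4.+[240,160])).ravel())
    return np.concatenate(r)
for name,sel in(("top",[("top",top+bx)]),("scene",[("scene",sc)]),("both",[("top",top+bx),("scene",sc)])):
    f=least_squares(lambda p:res(p,sel),[515,-10,-.3]); p=f.x
    print(name,p,np.abs(f.fun).max())
    print(np.round(W(p,[(-12,-47.5,81),(12,142.5,90),(-12,142.5,85),(-12,-142.5,76),(-12,47.5,90)]),1))
print(np.round(f.fun.reshape(-1,2),1).tolist())
E
```

```text
top [ 5.15035183e+02 -9.83699669e+00  3.47348582e-01] 1.1419690105659583
[[ 519.9  -58.6   81. ]
 [ 477.8  128.2   90. ]
 [ 455.2  120.1   85. ]
 [ 552.3 -147.9   76. ]
 [ 487.6   30.7   90. ]]
scene [ 5.11650584e+02 -1.68661194e+01  3.42347907e-01] 1.4349393101590806
[[ 516.3  -65.6   81. ]
 [ 475.1  121.4   90. ]
 [ 452.5  113.3   85. ]
 [ 548.2 -155.1   76. ]
 [ 484.4   23.8   90. ]]
both [ 5.14361456e+02 -1.12737254e+01  3.46432413e-01] 3.209031296365339
[[ 519.2  -60.    81. ]
 [ 477.3  126.8   90. ]
 [ 454.7  118.7   85. ]
 [ 551.5 -149.4   76. ]
 [ 486.9   29.3   90. ]]
[[1.4, 0.2], [0.3, 0.4], [1.0, -0.3], [0.0, 0.1], [-0.5, 0.3], [1.0, -0.3], [1.6, 1.2], [0.3, 0.9], [0.1, -1.0], [0.1, -3.2], [0.4, -2.0], [-0.8, -2.4]]
```

```bash
python3 -m handwheel '[{"jaw":0,"x":0.01,"y":-0.03,"z":0.04,"spin":4},{"jaw":0,"x":0.03,"y":-0.07,"z":0.05,"spin":8},{"jaw":0,"x":0.05,"y":-0.11,"z":0.05,"spin":12},{"jaw":0,"x":0.07,"y":-0.15,"z":0.05,"spin":16},{"jaw":0,"x":0.09,"y":-0.19,"z":0.05,"spin":20},{"jaw":0,"x":0.11,"y":-0.23,"z":0.05,"spin":24},{"jaw":0,"x":0.13,"y":-0.27,"z":0.05,"spin":28},{"jaw":0,"x":0.15,"y":-0.31,"z":0.05,"spin":32},{"jaw":0,"x":0.17,"y":-0.35,"z":0.05,"spin":36},{"jaw":0,"x":0.19,"y":-0.39,"z":0.05,"spin":41}]' 20
```

```text
time: 1.6
eef_pos: [430.9, 212.3, 302.2]
eef_rot: [3.141, 0.0, 1.911]
wrist_force: [0.5, 0.4, 0.5]
grip_width: 16.3
```

```bash
python3 -m handwheel '[{"jaw":0,"x":0.01,"y":-0.04,"z":-0.01},{"jaw":0,"x":0.025,"y":-0.08,"z":-0.03},{"jaw":0,"x":0.04,"y":-0.12,"z":-0.05},{"jaw":0,"x":0.055,"y":-0.16,"z":-0.07},{"jaw":0,"x":0.065,"y":-0.2,"z":-0.09},{"jaw":0,"x":0.08,"y":-0.24,"z":-0.11},{"jaw":0,"x":0.088,"y":-0.272,"z":-0.13},{"jaw":0,"x":0.088,"y":-0.272,"z":-0.155},{"jaw":0,"x":0.088,"y":-0.272,"z":-0.165},{"jaw":0,"x":0.088,"y":-0.272,"z":-0.165}]'; python3 - <<'E'
from h import *
s=robot.read_state();print(s["eef_pos"],s["eef_rot"],s["wrist_force"])
for n in("scene","top"):
    im=snap(n,n+"1.png"); e=np.array(s["eef_pos"])-[0,0,25]; print(n,proj(n,[e,[e[0],e[1],81]]))
    u=proj(n,[e])[0].astype(int)
    cv2.imwrite('pics/%s1c.png'%n,cv2.resize(im[u[1]-60:u[1]+60,u[0]-80:u[0]+80,::-1],None,fx=5,fy=5,interpolation=cv2.INTER_CUBIC))
E
```

```text
[430.92865453 212.27791781 302.18202926] [3.14053391e+00 4.78984341e-05 1.91081372e+00] [0.53579848 0.37655068 0.49865745]
scene [[244.3448703   96.42575619]
 [254.90319033 173.72599785]]
top [[212.72248713 249.10601473]
 [239.95109836 245.31579747]]invalid input
```

View pics/scene1c.png

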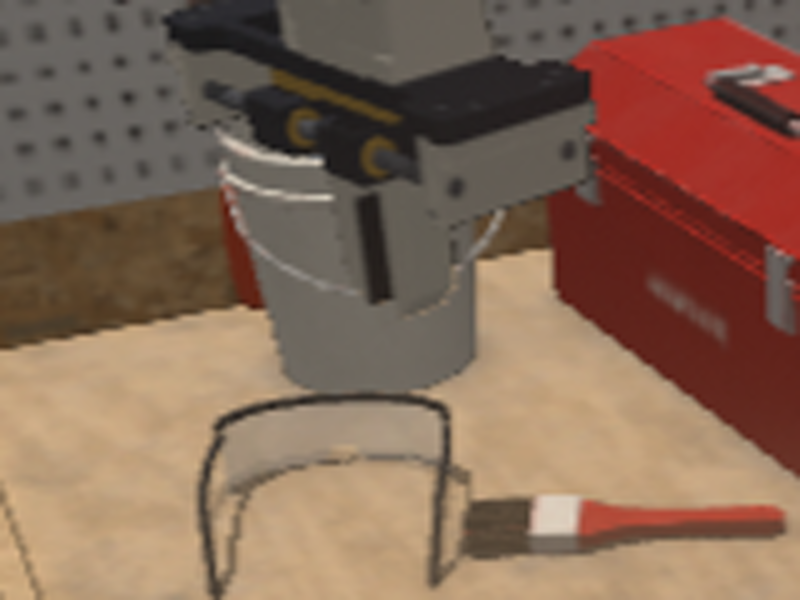

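View pics/top1c.png

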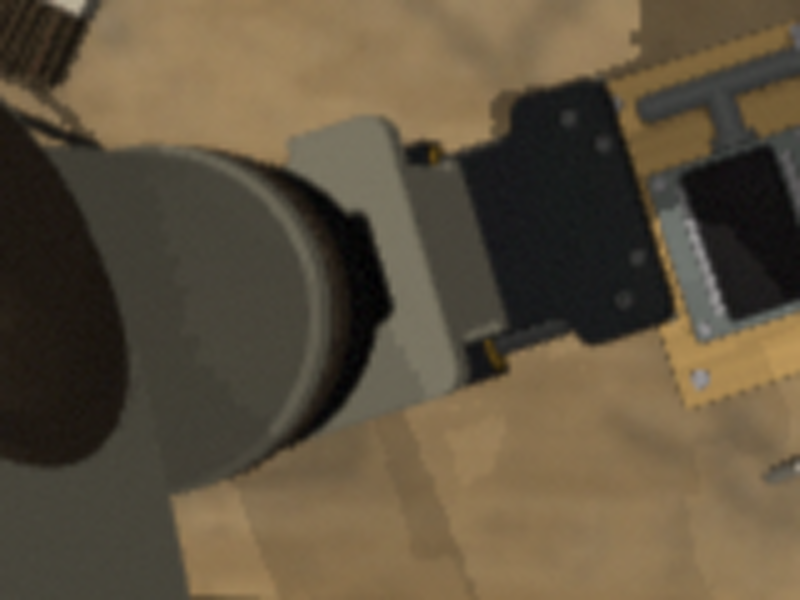

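Call refused, with no motion. It probably needs every key, so I'll include spin. The scene picture shows the fingertips at crop (400,300), right where projected.

```bash
python3 -m handwheel '[{"jaw":0,"x":0.01,"y":-0.04,"z":-0.01,"spin":0},{"jaw":0,"x":0.025,"y":-0.08,"z":-0.03,"spin":0},{"jaw":0,"x":0.04,"y":-0.12,"z":-0.05,"spin":0},{"jaw":0,"x":0.055,"y":-0.16,"z":-0.07,"spin":0},{"jaw":0,"x":0.065,"y":-0.2,"z":-0.09,"spin":0},{"jaw":0,"x":0.08,"y":-0.24,"z":-0.11,"spin":0},{"jaw":0,"x":0.088,"y":-0.272,"z":-0.13,"spin":0},{"jaw":0,"x":0.088,"y":-0.272,"z":-0.155,"spin":0},{"jaw":0,"x":0.088,"y":-0.272,"z":-0.165,"spin":0},{"jaw":0,"x":0.088,"y":-0.272,"z":-0.165,"spin":0}]'; python3 - <<'E'
from h import *
s=robot.read_state();print(s["eef_pos"],s["eef_rot"],s["wrist_force"])
for n in("scene","top"):
    im=snap(n,n+"2.png"); e=np.array(s["eef_pos"])-[0,0,25]; print(n,proj(n,[e,[e[0],e[1],81]]))
    u=proj(n,[e])[0].astype(int)
    cv2.imwrite('pics/%s2c.png'%n,cv2.resize(im[u[1]-60:u[1]+60,u[0]-80:u[0]+80,::-1],None,fx=5,fy=5,interpolation=cv2.INTER_CUBIC))
E
```

```text
time: 2.7
eef_pos: [517.1, -56.8, 135.4]
eef_rot: [-3.139, -0.002, 1.909]
wrist_force: [-0.6, -0.2, -0.5]
grip_width: 0.5
[517.07376066 -56.81374044 135.38265061] [-3.13869650e+00 -2.12116400e-03  1.90862868e+00] [-0.6428874  -0.23925677 -0.49185624]
scene [[338.59438691 218.07912606]
 [338.45716042 229.3324208 ]]
top [[364.20746311 208.5370852 ]
 [362.97491005 209.39013468]]
```

View pics/scene2c.png

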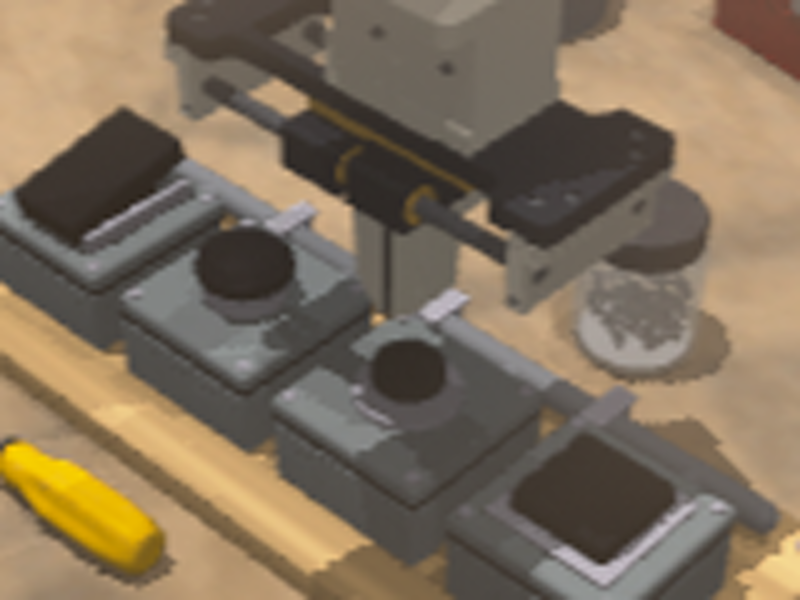

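View pics/top2c.png

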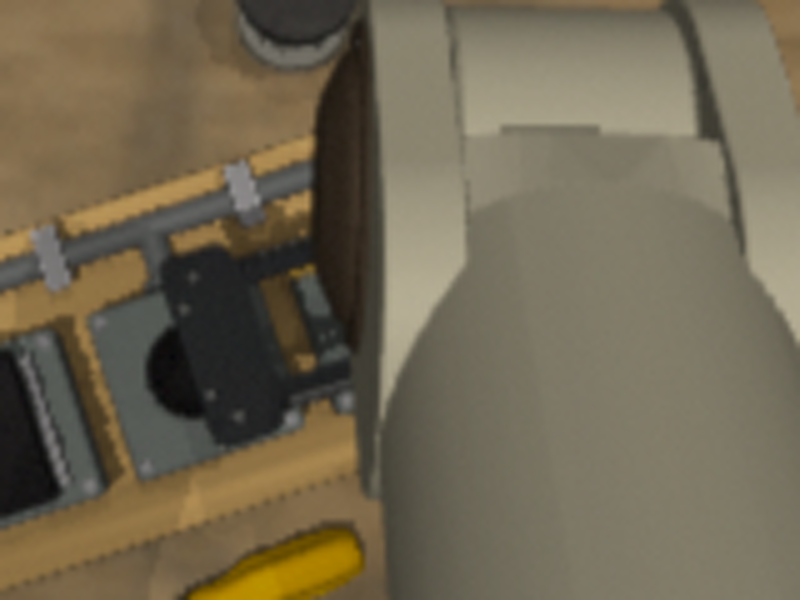

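The scene crop shows the closed fingers directly over the breaker button (crop 407,360; TCP drop line 400,356 while still settling). Pressing now.

```bash
python3 -m handwheel '[{"jaw":0,"x":0,"y":0,"z":-0.015,"spin":0},{"jaw":0,"x":0,"y":0,"z":-0.027,"spin":0},{"jaw":0,"x":0,"y":0,"z":-0.032,"spin":0},{"jaw":0,"x":0,"y":0,"z":-0.035,"spin":0},{"jaw":0,"x":0,"y":0,"z":-0.037,"spin":0},{"jaw":0,"x":0,"y":0,"z":-0.039,"spin":0},{"jaw":0,"x":0,"y":0,"z":-0.039,"spin":0}]'
```

```text
time: 3.5
eef_pos: [518.6, -58.0, 97.8]
eef_rot: [3.141, 0.0, 1.908]
wrist_force: [0.8, -0.3, -0.0]
grip_width: 0.4
```

```bash
python3 -m handwheel '[{"jaw":0,"x":0,"y":-0.001,"z":-0.001,"spin":0},{"jaw":0,"x":0,"y":-0.001,"z":-0.002,"spin":0},{"jaw":0,"x":0,"y":-0.001,"z":-0.002,"spin":0}]'; python3 - <<'E'
from h import *
s=robot.read_state();print(s["eef_pos"],s["wrist_force"])
n="scene"
im=snap(n,n+"3.png"); u=(339,215)
cv2.imwrite('pics/%s3c.png'%n,cv2.resize(im[u[1]-60:u[1]+60,u[0]-80:u[0]+80,::-1],None,fx=5,fy=5,interpolation=cv2.INTER_CUBIC))
E
```

```text
time: 3.8
eef_pos: [518.8, -58.6, 97.2]
eef_rot: [3.141, -0.0, 1.908]
wrist_force: [-4.6, 3.2, 13.6]
grip_width: 0.4
[518.84595695 -58.64799204  97.15198784] [-4.58733795  3.19729148 13.58999164]
```

View pics/scene3c.png

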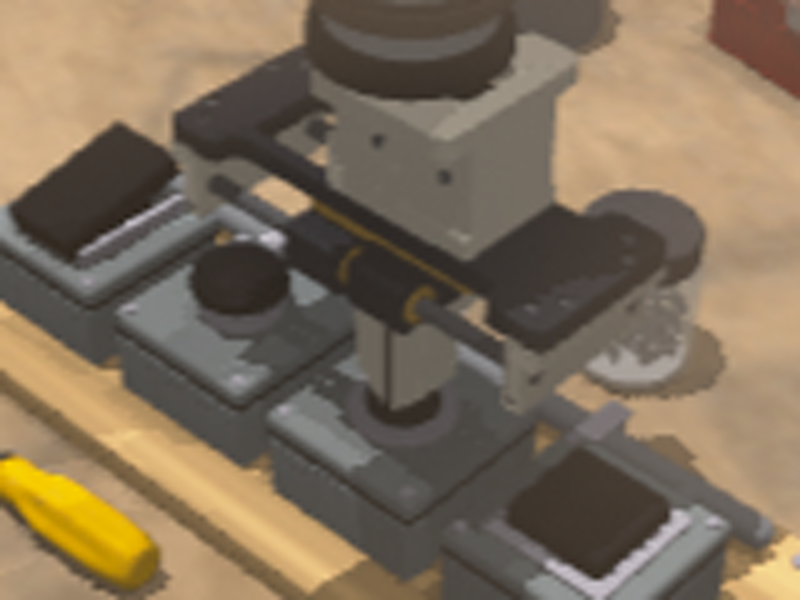

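Tip at 72.1 mm with 13.6 N on it: bottomed. The picture shows the fingers on the button, barely proud of the collar (crop 400,405). One more millimetre, then up, and over to the rocker.

```bash
python3 -m handwheel '[{"jaw":0,"x":0,"y":0,"z":-0.001,"spin":0},{"jaw":0,"x":0,"y":0,"z":-0.001,"spin":0}]'; python3 -m handwheel '[{"jaw":0,"x":0,"y":0,"z":0.03,"spin":0},{"jaw":0,"x":0,"y":0,"z":0.065,"spin":0},{"jaw":0,"x":0,"y":0,"z":0.075,"spin":0},{"jaw":0,"x":-0.008,"y":0.04,"z":0.075,"spin":0},{"jaw":0,"x":-0.016,"y":0.08,"z":0.075,"spin":0},{"jaw":0,"x":-0.024,"y":0.12,"z":0.075,"spin":0},{"jaw":0,"x":-0.032,"y":0.16,"z":0.07,"spin":0},{"jaw":0,"x":-0.039,"y":0.187,"z":0.065,"spin":0},{"jaw":0,"x":-0.039,"y":0.187,"z":0.05,"spin":0},{"jaw":0,"x":-0.039,"y":0.187,"z":0.05,"spin":0}]';  python3 - <<'E'
from h import *
s=robot.read_state();print(s["eef_pos"],s["wrist_force"])
e=s["eef_pos"]
for n in("scene","top"):
    im=snap(n,n+"4.png"); u=proj(n,[[480,60,90]])[0].astype(int); print(u,proj(n,[[e[0],e[1],90]]))
    cv2.imwrite('pics/%s4c.png'%n,cv2.resize(im[u[1]-60:u[1]+60,u[0]-80:u[0]+80,::-1],None,fx=5,fy=5,interpolation=cv2.INTER_CUBIC))
E
```

```text
time: 4.05
eef_pos: [518.9, -58.7, 97.0]
eef_rot: [3.141, 0.0, 1.908]
wrist_force: [-6.9, 3.5, 23.6]
grip_width: 0.2
time: 5.05
eef_pos: [477.7, 128.1, 142.9]
eef_rot: [-3.138, -0.0, 1.91]
wrist_force: [-0.8, 0.2, 0.2]
grip_width: 0.5
[477.72590296 128.12701334 142.90334027] [-0.82823696  0.17741055  0.23676479]
[298 199] [[285.73625175 183.52777922]]
[309 224] [[278.27797249 224.95559451]]
```

View pics/scene4c.png

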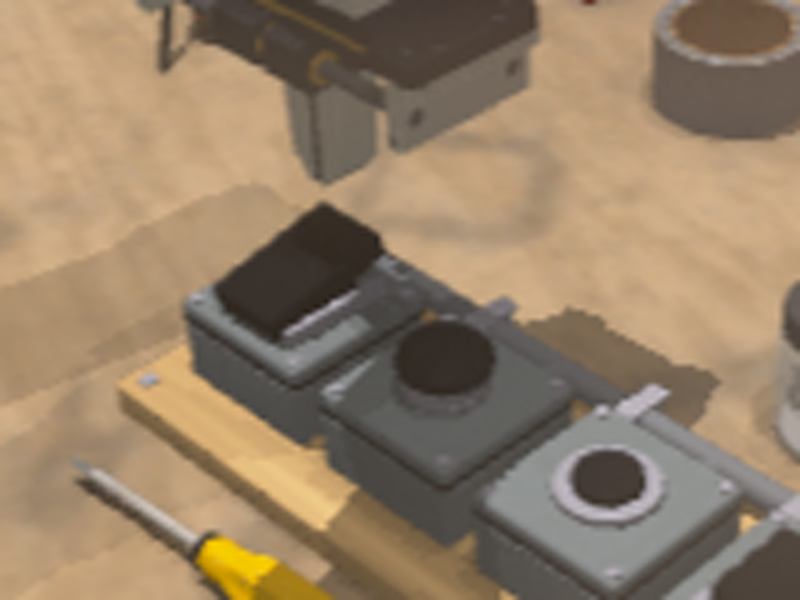

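View pics/top4c.png

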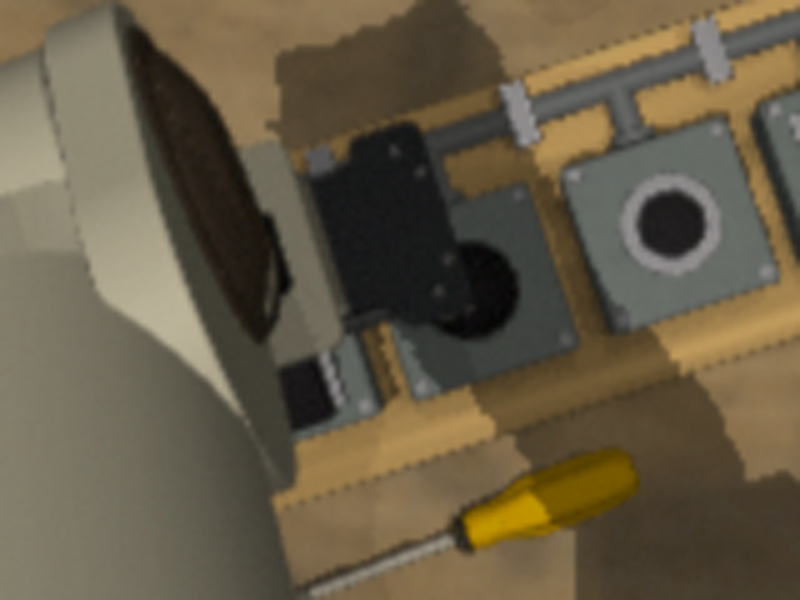

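The scene picture shows the breaker flush-low in its collar (crop 607,478) and the fingers above the rocker's far half. Its top face centre is near crop (300,268) and its far edge mid-point near (353,223). The pose agrees with the board geometry taken from the confirmed breaker position. Pressing the far half.

```bash
python3 -m handwheel '[{"jaw":0,"x":0,"y":0,"z":-0.01,"spin":0},{"jaw":0,"x":0,"y":0,"z":-0.02,"spin":0},{"jaw":0,"x":0,"y":0,"z":-0.026,"spin":0},{"jaw":0,"x":0,"y":0,"z":-0.03,"spin":0},{"jaw":0,"x":0,"y":0,"z":-0.033,"spin":0},{"jaw":0,"x":0,"y":0,"z":-0.036,"spin":0},{"jaw":0,"x":0,"y":0,"z":-0.036,"spin":0}]';  python3 - <<'E'
from h import *
for n in("scene",):
    im=snap(n,n+"5.png"); u=(298,199)
    cv2.imwrite('pics/%s5c.png'%n,cv2.resize(im[u[1]-60:u[1]+60,u[0]-80:u[0]+80,::-1],None,fx=5,fy=5,interpolation=cv2.INTER_CUBIC))
E
```

```text
time: 5.85
eef_pos: [480.1, 128.1, 109.0]
eef_rot: [3.14, 0.0, 1.908]
wrist_force: [0.2, 0.4, 2.6]
grip_width: 0.4
```

View pics/scene5c.png

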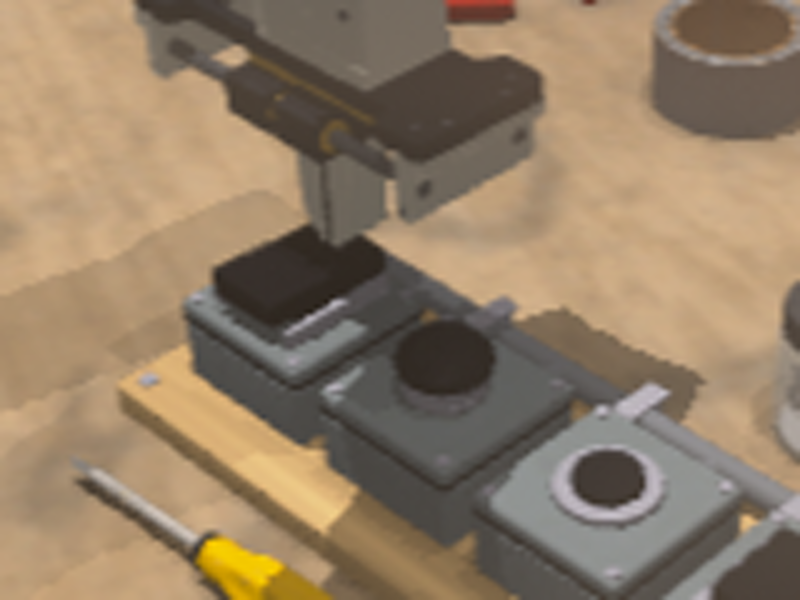

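The rocker is tipping, with the finger on its far half (crop 335,240). Tip is at 84 mm with 2.6 N, so there are about 2–3 mm to go.

```bash
python3 -m handwheel '[{"jaw":0,"x":0,"y":0,"z":-0.001,"spin":0},{"jaw":0,"x":0,"y":0,"z":-0.002,"spin":0},{"jaw":0,"x":0,"y":0,"z":-0.003,"spin":0},{"jaw":0,"x":0,"y":0,"z":-0.003,"spin":0}]'
```

```text
time: 6.3
eef_pos: [480.1, 128.3, 106.2]
eef_rot: [3.14, -0.0, 1.908]
wrist_force: [3.1, 0.6, 6.7]
grip_width: 0.5
```

```bash
python3 -m handwheel '[{"jaw":0,"x":0,"y":0,"z":-0.001,"spin":0},{"jaw":0,"x":0,"y":0,"z":-0.0015,"spin":0},{"jaw":0,"x":0,"y":0,"z":-0.0015,"spin":0}]'
```

```text
time: 6.6
eef_pos: [480.3, 128.3, 105.8]
eef_rot: [3.14, 0.0, 1.908]
wrist_force: [-0.6, 1.5, 16.6]
grip_width: 0.5
```

Hard stop reached (16.6 N, 0.4 mm motion for 1.5 mm commanded). A last nudge, then lift and move above the start key.

```bash
python3 -m handwheel '[{"jaw":0,"x":0,"y":0,"z":-0.0005,"spin":0},{"jaw":0,"x":0,"y":0,"z":-0.0005,"spin":0}]'; python3 -m handwheel '[{"jaw":0,"x":0,"y":0,"z":0.03,"spin":0},{"jaw":0,"x":0,"y":0,"z":0.06,"spin":0},{"jaw":0,"x":0.005,"y":-0.02,"z":0.065,"spin":0},{"jaw":0,"x":0.015,"y":-0.06,"z":0.065,"spin":0},{"jaw":0,"x":0.026,"y":-0.1,"z":0.065,"spin":0},{"jaw":0,"x":0.036,"y":-0.14,"z":0.065,"spin":0},{"jaw":0,"x":0.046,"y":-0.18,"z":0.065,"spin":0},{"jaw":0,"x":0.056,"y":-0.22,"z":0.065,"spin":0},{"jaw":0,"x":0.066,"y":-0.26,"z":0.06,"spin":0},{"jaw":0,"x":0.071,"y":-0.276,"z":0.05,"spin":0}]'; python3 -m handwheel '[{"jaw":0,"x":0,"y":0,"z":-0.02,"spin":0},{"jaw":0,"x":0,"y":0,"z":-0.03,"spin":0},{"jaw":0,"x":0,"y":0,"z":-0.03,"spin":0}]'
python3 - <<'E'
from h import *
s=robot.read_state();print(s["eef_pos"],s["wrist_force"])
e=s["eef_pos"]
for n in("scene",):
    im=snap(n,n+"6.png"); u=(345,225); print(u,proj(n,[[e[0],e[1],76]]))
    cv2.imwrite('pics/%s6c.png'%n,cv2.resize(im[u[1]-60:u[1]+60,u[0]-80:u[0]+80,::-1],None,fx=5,fy=5,interpolation=cv2.INTER_CUBIC))
    cv2.imwrite('pics/%s6d.png'%n,cv2.resize(im[150:270,220:380,::-1],None,fx=5,fy=5,interpolation=cv2.INTER_CUBIC))
E
```

```text
time: 6.8
eef_pos: [480.3, 128.4, 105.6]
eef_rot: [3.14, 0.0, 1.908]
wrist_force: [-2.0, -1.3, 19.8]
grip_width: 0.7
time: 7.8
eef_pos: [549.5, -153.1, 153.1]
eef_rot: [-3.14, 0.001, 1.902]
wrist_force: [-0.1, -0.6, 0.5]
grip_width: 0.4
time: 8.1
eef_pos: [547.9, -146.2, 121.2]
eef_rot: [-3.137, -0.004, 1.909]
wrist_force: [0.2, 0.3, 0.6]
grip_width: 0.3
[ 547.88808166 -146.2208874   121.16146528] [0.23285852 0.26802361 0.55628396]
(345, 225) [[374.9173742 254.5746601]]
```

View pics/scene6c.png

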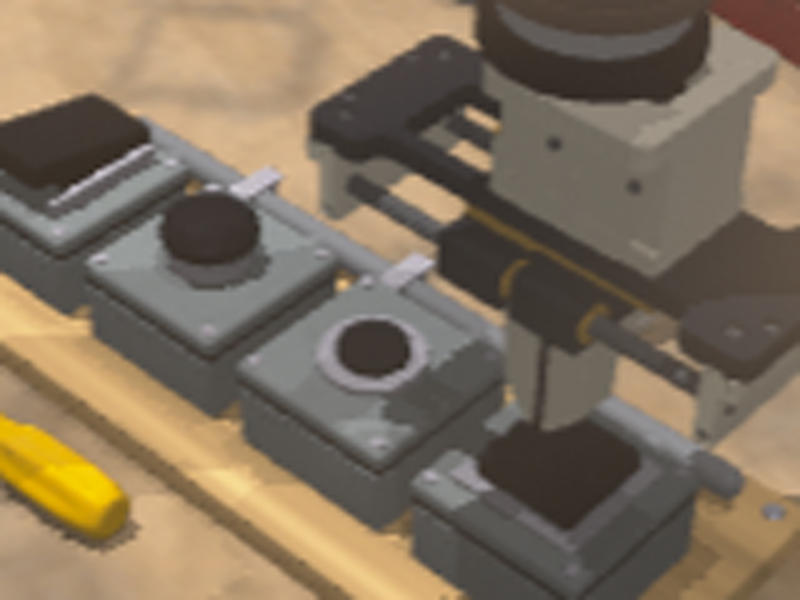

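View pics/scene6d.png

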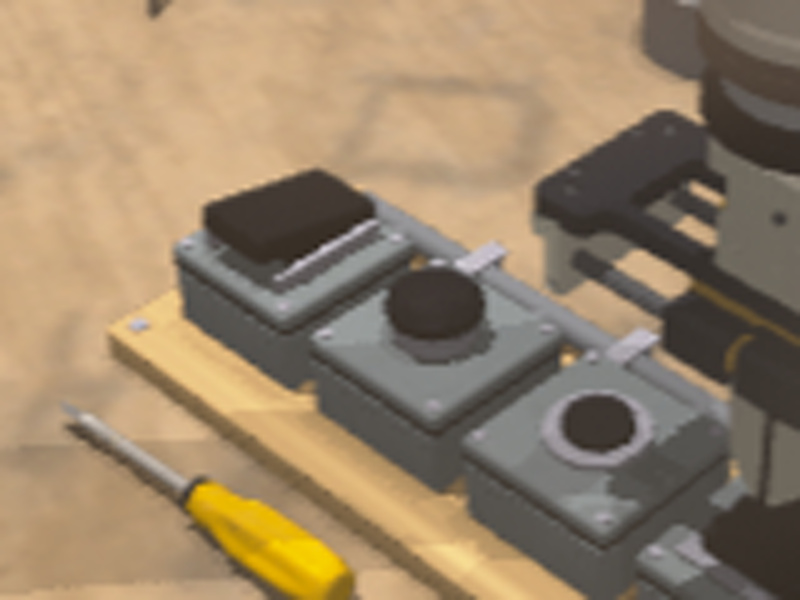

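The rocker is now fully over (far half low, crop 320,200) and the breaker stays home. The fingers' drop point on the start key is about crop (550,448), against a key-top centre of about (560,453). Pressing.

```bash
python3 -m handwheel '[{"jaw":0,"x":0,"y":0,"z":-0.01,"spin":0},{"jaw":0,"x":0,"y":0,"z":-0.018,"spin":0},{"jaw":0,"x":0,"y":0,"z":-0.022,"spin":0},{"jaw":0,"x":0,"y":0,"z":-0.025,"spin":0},{"jaw":0,"x":0,"y":0,"z":-0.027,"spin":0},{"jaw":0,"x":0,"y":0,"z":-0.027,"spin":0}]'
```

```text
time: 8.75
eef_pos: [550.0, -147.6, 96.8]
eef_rot: [-3.141, -0.001, 1.908]
wrist_force: [-2.6, 2.2, 4.5]
grip_width: 0.5
```

```bash
python3 -m handwheel '[{"jaw":0,"x":0,"y":0,"z":-0.001,"spin":0},{"jaw":0,"x":0,"y":0,"z":-0.002,"spin":0},{"jaw":0,"x":0,"y":0,"z":-0.003,"spin":0},{"jaw":0,"x":0,"y":0,"z":-0.003,"spin":0}]'
```

```text
time: 9.15
eef_pos: [550.3, -147.8, 94.3]
eef_rot: [-3.142, -0.0, 1.908]
wrist_force: [-3.5, 2.7, 8.1]
grip_width: 0.3
```

```bash
python3 -m handwheel '[{"jaw":0,"x":0,"y":0,"z":-0.001,"spin":0},{"jaw":0,"x":0,"y":0,"z":-0.0015,"spin":0},{"jaw":0,"x":0,"y":0,"z":-0.0015,"spin":0}]'
```

```text
time: 9.45
eef_pos: [550.4, -147.8, 94.1]
eef_rot: [3.142, -0.0, 1.908]
wrist_force: [-7.8, 4.0, 17.6]
grip_width: 0.6
```

Bottomed: tip at 69.1 mm and 17.6 N, well over the 6.5 N spring. Release and back off, then check.

```bash
python3 -m handwheel '[{"jaw":0,"x":0,"y":0,"z":-0.0005,"spin":0},{"jaw":0,"x":0,"y":0,"z":0.01,"spin":0},{"jaw":0,"x":0,"y":0,"z":0.03,"spin":0},{"jaw":0,"x":0,"y":0,"z":0.07,"spin":0},{"jaw":0,"x":0,"y":0,"z":0.11,"spin":0},{"jaw":0,"x":0,"y":0,"z":0.15,"spin":0},{"jaw":0,"x":0,"y":-0.04,"z":0.17,"spin":0},{"jaw":0,"x":0,"y":-0.08,"z":0.17,"spin":0},{"jaw":0,"x":0,"y":-0.12,"z":0.17,"spin":0},{"jaw":0,"x":0,"y":-0.12,"z":0.17,"spin":0}]'
python3 - <<'E'
from h import *
s=robot.read_state();print(s["time"],s["eef_pos"],s["wrist_force"])
im=snap("scene","scene7.png")
cv2.imwrite('pics/scene7d.png',cv2.resize(im[160:310,240:440,::-1],None,fx=4,fy=4,interpolation=cv2.INTER_CUBIC))
im=snap("top","top7.png")
E
```

```text
time: 10.45
eef_pos: [548.6, -276.9, 262.6]
eef_rot: [-3.14, 0.006, 1.898]
wrist_force: [-0.4, 0.4, -0.4]
grip_width: 0.8
10.45 [ 548.56625094 -276.88022171  262.55544312] [-0.37066339  0.42060998 -0.38275922]
```

View pics/scene7d.png

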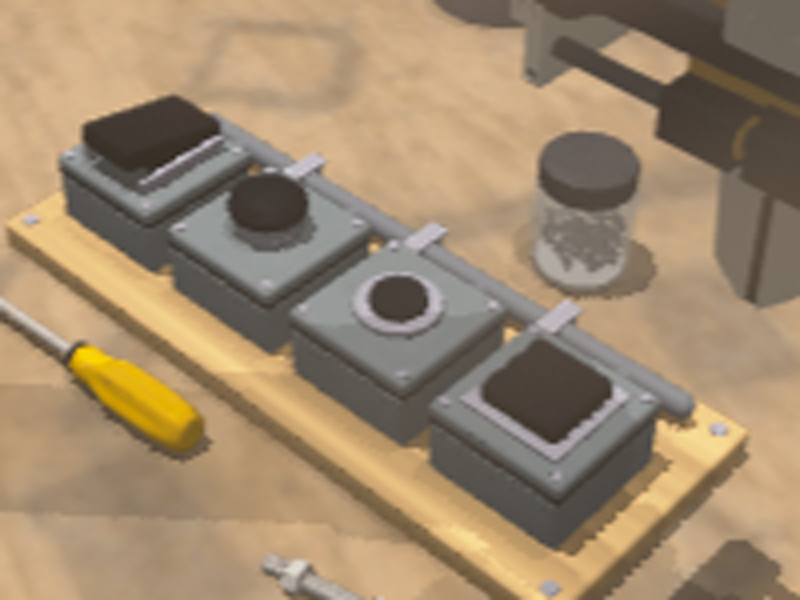

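View pics/top7.png

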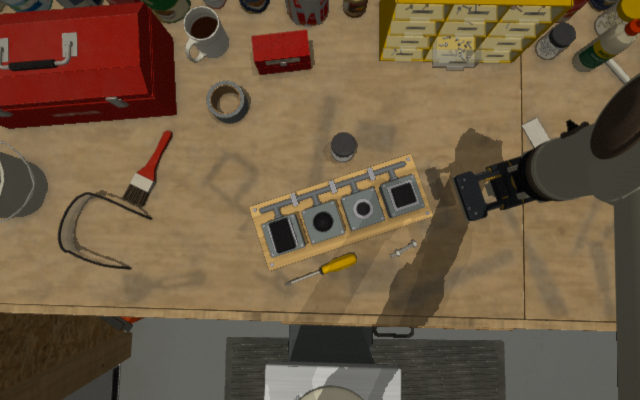

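The rocker is over (crop 150,130), the breaker low in its collar (398,298) and the start key back up (548,385). The stop button, screwdriver, bolt and jar are where they were. Settling, then handing in.

```bash
python3 -m handwheel '[{"jaw":0,"x":0,"y":0,"z":0,"spin":0},{"jaw":0,"x":0,"y":0,"z":0,"spin":0},{"jaw":0,"x":0,"y":0,"z":0,"spin":0}]' && python3 -c "
from plant import robot
print(robot.close_job())"
```

```text
time: 10.85
eef_pos: [550.8, -266.7, 262.3]
eef_rot: [3.141, -0.0, 1.91]
wrist_force: [0.6, 0.1, -0.2]
grip_width: -0.0
the job is handed in; nothing more can be done
None
```

I pressed the three controls in the order asked, using the closed fingertips, and handed the job in at 10.85 s. No verdict is reported.

| Control | Fingertip height at the end | Force at the stop |
|---|---|---|
| Breaker | 72.0 mm (home is 72) | 24 N |
| Rocker, far half | 80.6 mm, no further travel | 20 N |
| Start key | 69.1 mm (bottom is 69), then released | 17.6 N |

The last pictures show the breaker low in its collar, the rocker's far half down and the start key back up. The fingers never came down on the stop button, and it, the screwdriver, bolt and jar look unmoved. The wrist force was about zero with the arm clear of everything.

- **Camera disagreement:** the board positions from the scene and top pictures differed by about 7 mm. I leaned on the top view and the board's own spacing, and each press landed on its control.
- **Refused move:** one move call was refused as invalid input because it left out the spin value. The arm did not move, and I sent it again with spin included.

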